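# Wedge the tool rest into the dovetail way of a glass-cutting wheel

## Task

Fit the tool rest to the glass-cutting machine for truing its wheel: set its dovetailed foot flat on the machine's bed, narrow end towards the wheel, and slide it in between the steel jaw and the brass gib. How far it goes depends on how the gib is set today, so finish by feel: let go of it so that it lies flat (held in a tight grip it cocks and only seems tight), push it home square from behind with a firm hand push of about 15 newtons, so that it stays wedged by itself but is not rammed or jammed, and take the hand away. Leave the other things on the bench where they are.

Things in the scene. Friction and masses are not known exactly. Their poses are not given: they have to be found in the camera images.
- rest: loose tool rest, 0.36 kg. Aluminium dovetailed foot 80 mm long (x), 14 mm high, tapered 4 degrees each side: bottom 53.6 mm wide at x = -40 mm, 48 mm at x = 0, 42.4 mm at x = +40 mm; sides lean in going up, 60 degrees to the horizontal. Grip block on the wide half, steel table (60 mm wide, x +18 to +52 mm, top at z = 76 mm) over the narrow one. Origin: centre of the underside; x to the narrow end, z up
- rest_grip (a point): place to grip the rest, in its red grip block, 45 mm above the foot's underside and 20 mm from mid length towards the wide end; axes as the rest. The block is 24 mm thick across (y), 36 mm long (x), and reaches from 14 to 72 mm above the foot's underside
- way_home (a point): point on the machine's steel bed (flat, 60 mm above the bench, 110 mm wide) where the rest's origin lies when just tight with the gib in its middle setting. x along the way towards the wheel, y left towards the gib, z up. The two dovetail jaws (right: steel, left: brass gib), 15.5 mm high, run from x = -45 to +55 mm and close in to match the foot
- way_mouth (a point): middle of the mouth of the way, on the bed, 45 mm before way_home; axes as way_home. Before it the bed goes on as a bare flat apron to x = -90 mm: the foot can be set down there, its origin at about x = -60 mm here (-105 mm from way_home)
- grinder: the machine, fixed; origin on the bench right below way_home, same axes. Wheel 150 mm across, axis along y 132 mm up, rim from x = +71 mm on; blue basin 62 mm high; motor 138 to 320 mm left beyond x = +70 mm. The gib is set up to 1.4 mm in or out: the rest goes tight up to 10 mm before or past way_home. Oiled, rigid: a 15 N push wedges it 1 mm further, to about 50 N in all on jaw and bed, which stays
- spare_wheel: bystander: grey abrasive disc lying flat, diameter 84 mm, 12 mm thick; origin at the centre of its underside
- dressing_stick: bystander: grey-green square dressing stone lying flat, 110 x 25 x 25 mm; origin at the centre of its underside, x along its length
- red_glass: bystander: red glass tumbler standing upright, 80 mm across the rim, 85 mm high; origin at the centre of its underside
- blue_glass: bystander: blue glass tumbler standing upright, 76 mm across the rim, 80 mm high; origin at the centre of its underside
- spanner: bystander: steel spanner lying on the bench, handle towards its -x; origin under its middle

How it is judged:
On the way:
1. the foot lies flat on the bed with its narrow end between the jaws (x of rest in the frame of way_home between -0.075 and 0.018 m and y of rest in the frame of way_home between -0.008 and 0.008 m and z of rest in the frame of way_home between -0.003 and 0.003 m), for 0.1 s.
At the end, for the whole second after the job is handed in: the rest stands in the way at its wedged place (within 15 mm along and 3 mm across of way_home, flat on the bed within 3 mm and 3 degrees), let go and still, and wedged by itself: it presses on the machine (jaw and bed together) with 25 to 75 N, as a push of some 8 to 22 N leaves it (x of rest in the frame of way_home between -0.015 and 0.015 m and y of rest in the frame of way_home between -0.003 and 0.003 m and z of rest in the frame of way_home between -0.003 and 0.003 m and angle between the x axis of rest and the x axis of way_home, either way round below 0.05 rad and angle between rest's own z axis and vertical below 0.05 rad and contact force between rest and grinder between 25 and 75 N and linear speed of rest below 0.01 m/s); the robot touches nothing.
It fails at once if the rest is rammed against the machine with more than 150 N (contact force between rest and grinder above 150 N).
It fails at once if another thing on the bench is moved by more than 30 mm (distance of any of spare_wheel, dressing_stick, red_glass, blue_glass, spanner from where it was at the start of the episode above 0.03 m).
It also fails if it takes over 70 s, if anything falls off the work surface, if the arm or the gripper's body presses on something with over 40 N, if the wrist force passes 120 N, or if a joint passes its speed limit or range.

## Robot

A 6-joint arm with a two-finger parallel gripper is mounted at the origin on the work surface. World frame = base frame: x ahead of the robot, y to its left, z up, the work surface at z = 0. Lengths are in m, angles in rad, forces in N, time in s.
With the tool pointing down it reaches from about 0.375 to 0.975 m from the base axis. Payload 3.8 kg.
Tool frame: the origin (TCP) lies midway between the tips of the shut fingers; the grasp point (between the pads) lies 19 mm behind it; z points along the fingers, y is the line along which they close (so a half turn about z gives the same grasp; the last joint's range is limited). The gripper opens to 88 mm and grips with 3 to 60 N. Pads are 18 mm wide; open, the fingers measure 123 mm over their backs; the gripper's body (75 mm by 187 mm) begins 45 mm behind the grasp point.
Start: joints at [-1.35, 0.264, 1.604, -0, 1.274, -0.037], TCP at [0.172, -0.653, 0.239] pointing down, gripper open.
Joint ranges: [-2.63, 2.63], [-0.94, 2.18], [0.31, 2.57], [-1.31, 4.45], [0, 2.66], [-2.55, 2.55]. Speed limits (rad/s): [2.57, 2.57, 3.14, 3.14, 3.14, 3.14].

## Interface

Orientations are given as a unit quaternion [w, x, y, z].
In Python, from plant import robot, kin, status, viewer gives the robot as it stands. Calls block until the motion is done:
- robot.move_ptp(position, orientation): joint-space move of the TCP to a pose.
- robot.move_straight(position, attitude=None, rate=0.15, guard=None): straight line of the TCP; attitude=None keeps the orientation; rate is the mean speed in m/s. With guard (N) it stops when the force on the tool has changed by that much, and returns True; else False.
- robot.set_joints(angles): joint-space move.
- robot.grip(opening): opening from 0.0 (shut) to 1.0 (fully open); the grip force is fixed at half the most; returns when the fingers have stopped.
- robot.sleep(seconds).
- kin.solve_ik(position, orientation): joint angles nearest the present ones, or None.
- status.state(): the state.
- viewer.capture(name): name is "scene" or "top" or "wrist"; returns (picture, depth): 400x640x3 uint8, red, green, blue; 400x640 float32, m along the optical axis (not along the pixel's ray), 0 where there is no reading.
- viewer.camera_params(name): a dict with "intrinsics" (3x3 intrinsics, pixels), "xyz" and "rotation" of the camera in the world; the wrist camera has in their place "T_tool_cam" (4x4, takes a point from camera to tool coordinates, whose origin is the TCP and whose axes are the flange's). Camera axes: x right, y up, looking along -z (the intrinsics and any distortion apply to the point x, -y, -z); pixel columns grow to the right and rows downward; lengths in m; the calibration is good to about 2 mm. A picture is of the moment at which its call begins: read the wrist's pose just before it. camera_params takes no time and is no camera call.
A pose or a line that the arm cannot do raises robot.IKError and nothing moves.
- robot.hand_in(): hands the job in; it is judged then, once.
The state is a dict: "t": time; "qpos": joint angles; "qd": joint speeds; "effort": joint torques, N m; "position": TCP position; "orientation": TCP orientation; "contact_force": force on the tool from outside, world axes, zero at the start; "ft_torque": the same for the moment, N m; "width": opening from 0.0 (shut) to 1.0 (fully open); "gripper_force": force on a finger pad.
Only numpy, scipy, OpenCV 4.12 (cv2) and the standard library are available. Lean on these libraries where they do the work, as an engineer would, in place of code of your own. Each camera call takes 0.05 s, during which the arm holds its last target. There are 200 camera calls.

## Working session

There is one attempt and no reset: what is moved stays moved. The work goes in short steps, each a Python script; the robot and the scene stay as the last script left them, time stands still between calls to the robot, and variables do not carry over. Pictures are saved under pics/ and viewed, at most 10 in all, crops included, and the job is handed in when it is done.

```bash
ls; mkdir -p pics
cat > h.py <<'E'
import numpy as np, cv2
from plant import robot, kin, status, viewer
from scipy.spatial.transform import Rotation as R
def q2R(q): return R.from_quat([q[1],q[2],q[3],q[0]]).as_matrix()
def R2q(M): q=R.from_matrix(M).as_quat(); return [q[3],q[0],q[1],q[2]]
def cam(name):
    """picture, depth, K, world pose (Rc, t)"""
    p=viewer.camera_params(name); s=status.state()
    im,d=viewer.capture(name); K=np.array(p["intrinsics"])
    if "T_tool_cam" in p:
        T=np.eye(4);T[:3,:3]=q2R(s["orientation"]);T[:3,3]=s["position"];T=T@np.array(p["T_tool_cam"])
        return im,d,K,T[:3,:3],T[:3,3]
    Rc=np.array(p["rotation"]); Rc=Rc if Rc.shape==(3,3) else q2R(Rc)
    return im,d,K,Rc,np.array(p["xyz"])
def points(d,K,Rc,t):
    v,u=np.mgrid[:d.shape[0],:d.shape[1]]
    P=np.stack([(u-K[0,2])/K[0,0]*d,-(v-K[1,2])/K[1,1]*d,-d],-1)
    W=P@Rc.T+t; W[d==0]=np.nan
    return W
def save(n,im): cv2.imwrite(f"pics/{n}.png",im[...,::-1])
E
python3 - <<'E'
from h import *
print(viewer.camera_params("top")); print(viewer.camera_params("wrist")); print(status.state())
for n in("top","scene"):
    im,d,K,Rc,t=cam(n); save(n,im); np.savez(f"{n}.npz",im=im,d=d,K=K,Rc=Rc,t=t)
E
```

```text
pics
{'intrinsics': array([[464.32881075,   0.        , 319.97915604],
       [  0.        , 464.32881075, 198.99828765],
       [  0.        ,   0.        ,   1.        ]]), 'xyz': array([0.42381083, 0.03227133, 1.52819111]), 'rotation': array([-0.69971661, -0.02266497,  0.02744557,  0.71353326])}
{'intrinsics': array([[303.00287635,   0.        , 322.64271457],
       [  0.        , 303.00287635, 196.40546954],
       [  0.        ,   0.        ,   1.        ]]), 'T_tool_cam': array([[ 5.23748063e-04,  9.64864774e-01,  2.62746444e-01,
         6.59450603e-02],
       [ 9.99999711e-01, -3.60372014e-04, -6.69990608e-04,
         1.18217296e-04],
       [-5.51763871e-04,  2.62746719e-01, -9.64864683e-01,
        -1.47112339e-01],
       [ 0.00000000e+00,  0.00000000e+00,  0.00000000e+00,
         1.00000000e+00]])}
{'t': 0.0, 'qpos': array([-1.34987256e+00,  2.64748217e-01,  1.60535891e+00, -5.45378067e-06,
        1.27373769e+00, -3.68734290e-02]), 'qd': array([ 0.00065255, -0.00103483,  0.00110501, -0.00052971,  0.00079682,
        0.00074927]), 'effort': array([ 1.57387247e-03, -5.02106524e+01, -3.56870341e+01,  7.29834870e-02,
        2.93568650e-02, -1.80347424e-04]), 'position': array([ 0.17194811, -0.65198779,  0.23739951]), 'orientation': array([-1.12107876e-03,  9.91703340e-01,  1.28542669e-01, -1.06077314e-04]), 'contact_force': array([-0.2869726 , -0.8696785 , -0.20078135]), 'ft_torque': array([-0.00260959,  0.07044577,  0.02365284]), 'gripper_force': 0.0, 'width': 0.9985308217585036}
```

View pics/top.png

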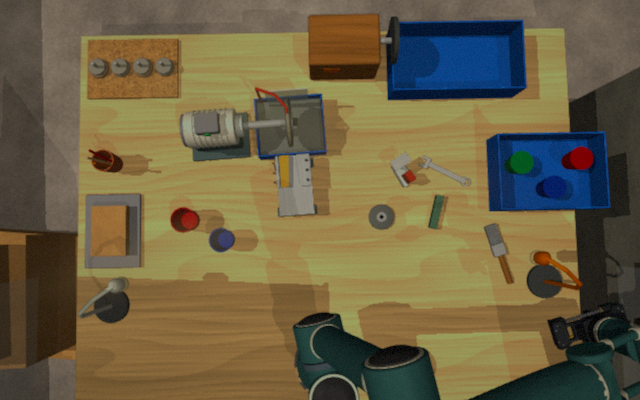

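View pics/scene.png

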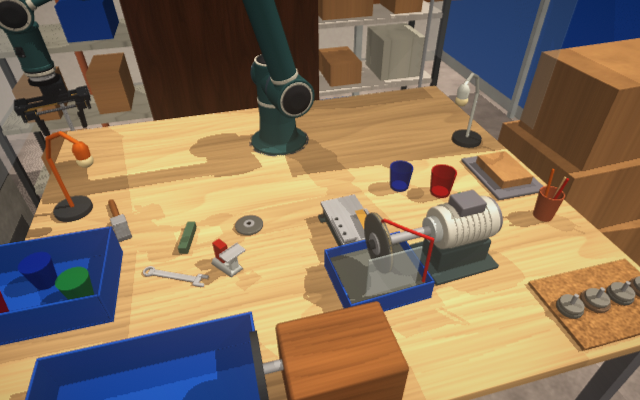

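The top view shows the machine bed around (296,185), with the wheel at (291,118) and the brass gib at (285,170). The rest is at (403,170) with its red block at (409,175), and the spanner jaw is close by at (425,162). Next I'll take close views of the rest and the machine.

Run:
```python
from h import *
z=np.load("top.npz"); W=points(z["d"],z["K"],z["Rc"],z["t"])
for u,v in[(409,175),(403,170),(296,205),(296,160),(381,216),(285,170),(425,162),(437,211)]: print(u,v,W[v-1:v+2,u-1:u+2].reshape(-1,3).mean(0).round(3))
def down(yaw):
    x=np.array([np.cos(yaw),np.sin(yaw),0]); zz=np.array([0,0,-1.]); return R2q(np.stack([x,np.cross(zz,x),zz],1))
def look(n,xy,yaw,zt):
    x=np.array([np.cos(yaw),np.sin(yaw)])
    robot.move_ptp(list(np.array(xy)-0.12*x)+[zt],down(yaw))
    c=cam("wrist"); save(n,c[0]); np.savez(n+".npz",im=c[0],d=c[1],K=c[2],Rc=c[3],t=c[4]); print(status.state()["position"],status.state()["t"])
r=np.nanmean(W[172:178,405:411].reshape(-1,3),0)
look("w1",r[:2],0,0.30)
b=W[195,296]
look("w2",b[:2]+[0.05,0],0,0.32)
```

```text
409 175 [ 0.598 -0.261  0.071]
403 170 [ 0.622 -0.254  0.014]
296 205 [0.511 0.098 0.057]
296 160 [0.652 0.095 0.07 ]
381 216 [ 0.472 -0.177  0.012]
285 170 [0.621 0.13  0.075]
425 162 [ 0.648 -0.329  0.005]
437 211 [ 0.484 -0.358  0.024]
[ 0.47932307 -0.2578789   0.29976757] 1.9833
[0.47253613 0.09612295 0.3198584 ] 3.3667
```

View pics/w1.png

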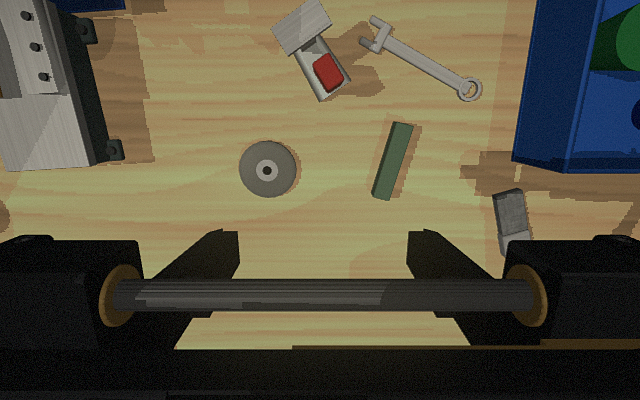

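View pics/w2.png

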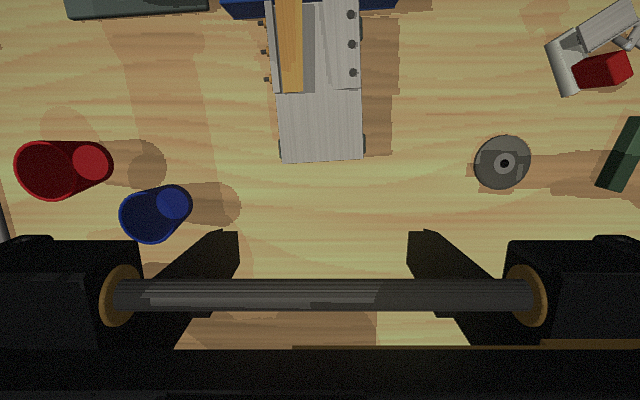

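The first view shows the rest with its table at (302,28) and red block at (328,72), pointing up and left. The second shows the apron at x 282–362, y 93–160, with the jaws above it. I'll retake both from farther back, then measure with depth.

```bash
cat >> h.py <<'E'
def down(yaw,tilt=0):
    x=np.array([np.cos(yaw),np.sin(yaw),0]); zz=np.array([0,0,-1.])
    M=np.stack([x,np.cross(zz,x),zz],1)
    return R2q(M@R.from_euler('y',-tilt).as_matrix())   # tilt>0: tips forward, hand leaning back
def look(n):
    c=cam("wrist"); save(n,c[0]); np.savez(n+".npz",im=c[0],d=c[1],K=c[2],Rc=c[3],t=c[4]); return c[0],points(*c[1:])
E
python3 - <<'E'
from h import *
robot.move_ptp([0.43,0.096,0.33],down(0)); im2,W2=look("w3")
robot.move_ptp([0.43,-0.258,0.33],down(0)); im1,W1=look("w4")
def rect(P,n):
    P=P[:,:2]; r=cv2.minAreaRect((P*1000).astype(np.float32)); print(n,len(P),np.round(r[0],1),np.round(r[1],1),round(r[2],1),'med',np.median(P,0).round(4))
x,y,z=W1[...,0],W1[...,1],W1[...,2]
near=(np.abs(x-.61)<.09)&(np.abs(y+.25)<.09)
rgb=im1.astype(int); red=(rgb[...,0]>1.8*rgb[...,1])&(rgb[...,0]>90)
rect(W1[near&red&(z>.066)],'red'); print('z',np.median(W1[near&red&(z>.06)][:,2]))
rect(W1[near&~red&(z>.070)],'table'); print(np.median(W1[near&~red&(z>.07)][:,2]))
rect(W1[near&~red&(z>.010)&(z<.018)],'foot')
x,y,z=W2[...,0],W2[...,1],W2[...,2]
for lo,hi in((.054,.066),(.070,.082)):
    m=(z>lo)&(z<hi)&(np.abs(y-.1)<.08)&(x>.45)&(x<.72); rect(W2[m],(lo,hi)); print(np.median(W2[m][:,2]))
# edges per row of bed mask
m=(z>.054)&(z<.066)&(np.abs(y-.1)<.08)&(x>.45)&(x<.6)
for v in range(0,400,6):
    u=np.where(m[v])[0]
    if len(u)>20: print(v,u[0],u[-1],W2[v,u[0]].round(4),W2[v,u[-1]].round(4))
E
```

```text
red 589 [ 592.7 -264.5] [34.3 22.8] 33.0 med [ 0.5926 -0.2643]
z 0.0729566778705345
table 337 [ 605.7 -246.9] [84. 31.] 51.7 med [ 0.6183 -0.2256]
0.07691584645656846
foot 719 [ 622.9 -285.6] [ 74.8 107.2] 29.3 med [ 0.6124 -0.2474]
(0.054, 0.066) 7827 [555.  100.9] [156.  110.1] 3.5 med [0.5365 0.1015]
0.06112525257306706
(0.07, 0.082) 3416 [597.7 110.2] [ 62.8 117. ] 3.6 med [0.5975 0.122 ]
0.0764833332580622
30 278 359 [0.5967 0.1494 0.0626] [0.597  0.0491 0.0612]
36 278 359 [0.5894 0.1494 0.0652] [0.5903 0.0489 0.0608]
42 279 359 [0.5835 0.1489 0.0612] [0.5837 0.0486 0.0598]
48 280 330 [0.5767 0.148  0.0606] [0.5766 0.085  0.061 ]
54 280 360 [0.5697 0.1482 0.061 ] [0.5696 0.047  0.061 ]
60 274 360 [0.5626 0.156  0.0613] [0.5626 0.0469 0.0614]
66 275 360 [0.5555 0.155  0.0618] [0.5554 0.0467 0.0621]
72 275 360 [0.5486 0.1555 0.0601] [0.5482 0.0465 0.0625]
78 276 360 [0.5412 0.1542 0.0622] [0.5412 0.0462 0.0611]
84 277 360 [0.5341 0.1536 0.06  ] [0.534  0.0458 0.0603]
90 277 361 [0.5267 0.1538 0.0603] [0.5266 0.0443 0.06  ]
96 278 361 [0.5191 0.1525 0.0628] [0.5191 0.0441 0.061 ]
102 278 361 [0.5117 0.1531 0.0605] [0.5117 0.0438 0.0598]
108 279 361 [0.5041 0.152  0.0612] [0.5041 0.0437 0.0609]
114 279 361 [0.4965 0.1524 0.0604] [0.4964 0.0435 0.0614]
120 280 362 [0.4888 0.1513 0.0602] [0.4887 0.0418 0.0604]
126 281 361 [0.481  0.1502 0.0608] [0.4808 0.0428 0.0603]
```

View pics/w3.png

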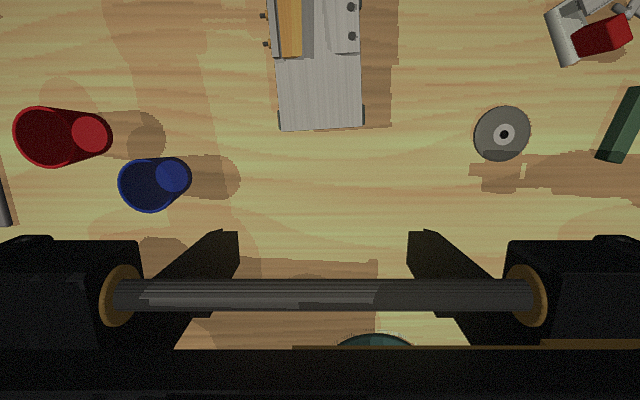

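View pics/w4.png

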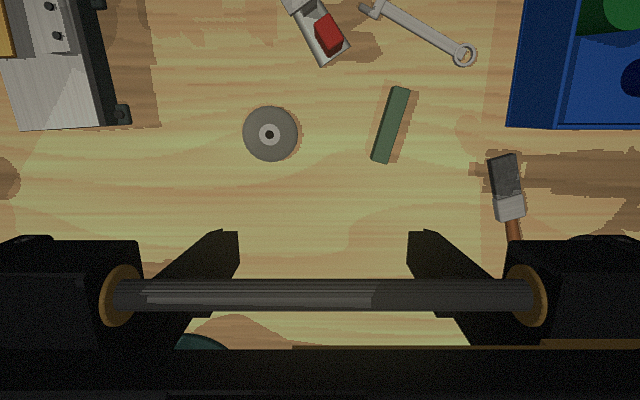

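The apron's near edge is at row ~130 in the first picture, with its sides at columns 278 and 362. The red block is at (328,35) in the second. I'll check both against the earlier closer frames w1 and w2.

Run:
```python
from h import *
def ld(n): z=np.load(n+".npz"); return z["im"],points(z["d"],z["K"],z["Rc"],z["t"])
def rect(P,n):
    r=cv2.minAreaRect((P[:,:2]*1000).astype(np.float32)); print(n,len(P),np.round(r[0],1),np.round(r[1],1),round(r[2],1))
im,W=ld("w1"); x,y,z=W[...,0],W[...,1],W[...,2]; rgb=im.astype(int); red=(rgb[...,0]>1.8*rgb[...,1])&(rgb[...,0]>90)
near=(np.abs(x-.61)<.09)&(np.abs(y+.25)<.09)
rect(W[near&red&(z>.066)],'red')
t=(near&~red&(z>.073)).astype(np.uint8); n,l,s,c=cv2.connectedComponentsWithStats(t); k=1+s[1:,4].argmax(); rect(W[l==k],'table')
for nm in("w2","w3"):
    im,W=ld(nm); x,y,z=W[...,0],W[...,1],W[...,2]
    m=(z>.054)&(z<.066)&(np.abs(y-.1)<.08)&(x>.45)&(x<.56); rect(W[m],nm+' apron')
    L=[];Rr=[]
    for v in range(400):
        u=np.where(m[v])[0]
        if len(u)>60: L.append(W[v,u[0],:2]); Rr.append(W[v,u[-1],:2])
    L,Rr=np.array(L)[3:-3],np.array(Rr)[3:-3]
    a,b=np.polyfit(L[:,0],L[:,1],1),np.polyfit(Rr[:,0],Rr[:,1],1)
    print(np.degrees(np.arctan([a[0],b[0]])),'mid y at .52',(np.polyval(a,.52)+np.polyval(b,.52))/2)
    m=(z>.070)&(z<.085)&(np.abs(y-.1)<.05)&(x>.55)&(x<.68)
    print('jaw xmin',np.percentile(x[m],1))
    u=np.where(m.any(1))[0]
    for v in u[::8]:
        q=m[v]; yy=np.sort(y[v][q]); g=np.diff(yy); i=g.argmax(); print(x[v][q].mean().round(4),yy[i].round(4),yy[i+1].round(4),((yy[i]+yy[i+1])/2).round(4))
```

```text
red 629 [ 592.8 -264.6] [34.6 22.8] 33.4
table 1869 [ 638.6 -234.8] [34.1 60. ] 33.2
w2 apron 5395 [520.1  98.8] [ 85.7 110.2] 3.5
[3.70865599 3.39824443] mid y at .52 0.09878190075675591
jaw xmin 0.566796005018703
0.6634 0.0961 0.1199 0.108
0.6553 0.095 0.1201 0.1076
0.6471 0.0938 0.1203 0.1071
0.6389 0.0927 0.1205 0.1066
0.6306 0.0915 0.1206 0.1061
0.6221 0.0903 0.1207 0.1055
0.6135 0.0891 0.1209 0.105
0.6048 0.0879 0.1198 0.1039
0.596 0.0867 0.1201 0.1034
0.5871 0.0854 0.1202 0.1028
0.5782 0.0841 0.1203 0.1022
0.5691 0.0829 0.1206 0.1017
w3 apron 5547 [520.   98.7] [ 85.6 110. ] 3.6
[3.50630355 3.72489944] mid y at .52 0.09881387826076994
jaw xmin 0.5656332856547325
0.6249 0.0903 0.1207 0.1055
0.6165 0.0891 0.1209 0.105
0.6082 0.0879 0.1199 0.1039
0.5997 0.0867 0.12 0.1033
0.5911 0.0867 0.1201 0.1034
0.5824 0.0854 0.1202 0.1028
0.5736 0.0842 0.1205 0.1024
0.565 0.1436 0.1477 0.1456
```

```bash
cat >> h.py <<'E'
YW=np.radians(3.55); HOME=np.array([0.6120,0.1046])
def way(x,z,y=0): return list(HOME+[np.cos(YW)*x-np.sin(YW)*y,np.sin(YW)*x+np.cos(YW)*y])+[0.06+z]
def rep(n):
    s=status.state(); p=s["position"]-np.array([*HOME,.06]); c,k=np.cos(YW),np.sin(YW)
    f=s["contact_force"]
    print(n,'t',round(s["t"],1),'tcp in way mm',(1000*np.array([c*p[0]+k*p[1],-k*p[0]+c*p[1],p[2]])).round(1),'Fway',np.round([c*f[0]+k*f[1],-k*f[0]+c*f[1],f[2]],1),'w',round(s["width"]*88,1),'g',round(s["gripper_force"],1))
E
python3 - <<'E'
from h import *
y=np.radians(33.1)
robot.move_ptp([.5928,-.2646,.16],down(y))
print(robot.move_straight([.5928,-.2646,.026],rate=.1,guard=10)); rep('at grip')
robot.grip(0); rep('gripped')
robot.move_straight([.5928,-.2646,.24],rate=.15); rep('lifted')
robot.move_ptp(way(-112,.20) if 0 else way(-.112,.20),down(YW)); rep('over apron')
robot.move_straight(way(-.112,.036),rate=.12); rep('low')
print(robot.move_straight(way(-.112,.022),rate=.01,guard=5)); rep('touch')
im,W=look("w5")
E
```

```text
False
at grip t 7.5 tcp in way mm [ -41.3 -367.7  -33. ] Fway [ 0.5 -0.9 -0.5] w 87.9 g 0.0
gripped t 8.5 tcp in way mm [ -42.  -367.3  -34.1] Fway [ 0.5 -0.3 -0.1] w 23.6 g 30.0
lifted t 10.1 tcp in way mm [ -42.7 -366.9  178.4] Fway [-1.  -0.2 -4.7] w 23.4 g 30.0
over apron t 11.5 tcp in way mm [-111.7   -0.5  199.9] Fway [ 0.1 -0.  -4.1] w 23.3 g 30.0
low t 13.0 tcp in way mm [-1.112e+02  1.000e-01  3.690e+01] Fway [-0.  -0.4 -4.2] w 24.0 g 30.0
True
touch t 13.9 tcp in way mm [-112.    -0.    25.9] Fway [0.8 0.5 5.9] w 23.8 g 30.0
```

View pics/w5.png

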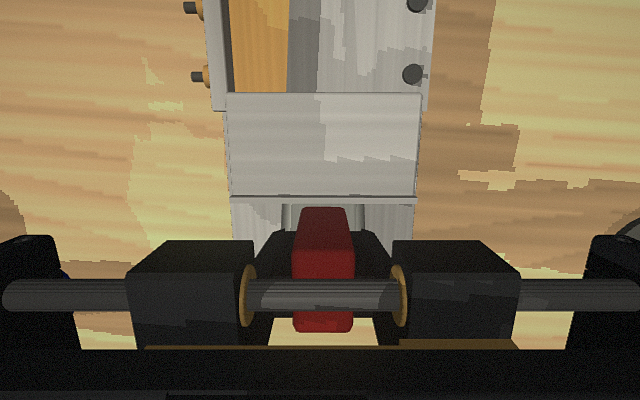

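Contact came at the expected height, and the red block (323,240) is centred with the table square in front of the jaws. Next I'll slide it in and let go.

Run:
```python
from h import *
robot.move_straight(way(-.112,.0268),rate=.02)
print(robot.move_straight(way(-.060,.0268),rate=.03,guard=8)); rep('slid')
robot.grip(0.6); rep('open')
robot.move_straight(way(-.062,.11),rate=.15)
# closed fingers, hand leaning back 15 deg, behind the foot
robot.grip(0.0)
robot.move_ptp(way(-.125,.11),down(YW,np.radians(15)))
robot.move_straight(way(-.115,.0085),rate=.12,guard=10); rep('behind')
im,W=look("w6")
z=W[...,2]; rgb=im.astype(int); red=(rgb[...,0]>1.8*rgb[...,1])&(rgb[...,0]>80)
c,k=np.cos(YW),np.sin(YW); X=W[...,0]-HOME[0];Y=W[...,1]-HOME[1]
V=np.stack([c*X+k*Y,-k*X+c*Y,z-.06],-1)
m=(z>.12)&(z<.15)&~red&(abs(V[...,1])<.05)&(V[...,0]<.06)&(V[...,0]>-.06)
r=cv2.minAreaRect((V[m][:,:2]*1000).astype(np.float32)); print('table in way',r, np.median(V[m][:,2]))
```

```text
False
slid t 16.2 tcp in way mm [-60.2   0.   26.8] Fway [-0.5  0.6 -3.3] w 23.5 g 30.0
open t 16.8 tcp in way mm [-59.9   0.   26.9] Fway [ 0.   0.3 -0.8] w 52.4 g 0.0
behind t 19.5 tcp in way mm [-1.164e+02 -1.000e-01  1.440e+01] Fway [-1.5  0.3  6.8] w 0.1 g 3.8
table in way ((-35.87420654296875, -0.5663928985595703), (61.17087173461914, 48.23551940917969), 89.97990417480469) 0.07737218484738403
```

View pics/w6.png

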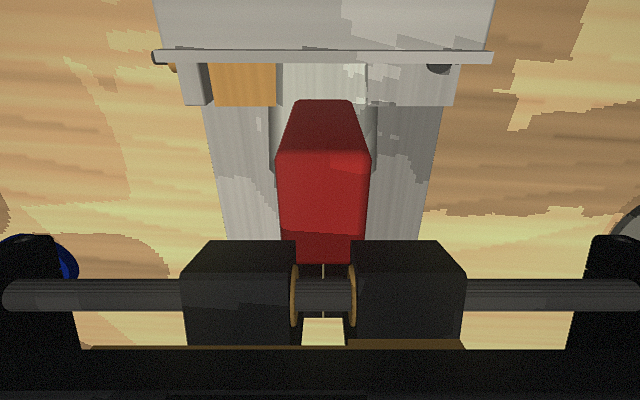

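The rest stands upright in the mouth: red block at (322,190), table edge at row 57. The descent stopped early at z = 14 mm, so before pushing I'll check the force at rest and where the block is.

Run:
```python
from h import *
rep('now')
z=np.load("w6.npz"); im=z["im"]; W=points(z["d"],z["K"],z["Rc"],z["t"]); rgb=im.astype(int)
c,k=np.cos(YW),np.sin(YW); X=W[...,0]-HOME[0];Y=W[...,1]-HOME[1]
V=1000*np.stack([c*X+k*Y,-k*X+c*Y,W[...,2]-.06],-1)
for u,v in[(322,110),(322,125),(322,140),(322,148),(322,165),(322,200),(322,240),(322,30),(322,47),(200,30),(450,30),(240,200),(420,200),(322,57)]: print(u,v,V[v,u].round(1))
m=(rgb[...,0]>1.8*rgb[...,1])&(rgb[...,0]>80)&(V[...,2]>68)&(abs(V[...,1])<30)
r=cv2.minAreaRect(V[m][:,:2].astype(np.float32)); print('block',r)
robot.sleep(.3); rep('later')
```

```text
now t 19.5 tcp in way mm [-1.164e+02 -1.000e-01  1.440e+01] Fway [-1.1 -0.2  8.7] w 0.8 g 4.2
322 110 [-41.5  -0.3  34.6]
322 125 [-41.6  -0.3  51.5]
322 140 [-41.   -0.3  65.8]
322 148 [-40.9  -0.3  71.6]
322 165 [-45.2  -0.3  71.7]
322 200 [-54.6  -0.3  72.5]
322 240 [-67.1  -0.3  73.1]
322 30 [-16.3  -0.3  77.6]
322 47 [-19.   -0.3  78.6]
200 30 [-16.4  21.7  76.7]
450 30 [-16.3 -22.7  78.4]
240 200 [-97.4  43.2   1.5]
420 200 [-97.4 -52.1   1.5]
322 57 [-20.6  -0.3  79.3]
block ((-58.77497863769531, -0.43093109130859375), (35.8834228515625, 23.9239559173584), 0.0667731836438179)
later t 19.8 tcp in way mm [-116.4   -0.    14.3] Fway [-0.7 -0.1  8.2] w 0.3 g 3.9
```

The tilt sign was wrong: the hand leans forward, so its body is resting on the block top with about 8 N. I'll lift off, fix the tilt and approach again.

```bash
sed -i "s/from_euler('y',-tilt)/from_euler('y',tilt)/" h.py
python3 - <<'E'
from h import *
robot.move_straight(way(-.125,.11),rate=.12); rep('up')
robot.move_ptp(way(-.125,.11),down(YW,np.radians(15)))
print(robot.move_straight(way(-.110,.0085),rate=.08,guard=8)); rep('behind')
robot.sleep(.2); rep('still')
print(robot.move_straight(way(-.078,.0085),rate=.03,guard=3)); rep('contact?')
E
```

```text
up t 20.8 tcp in way mm [-1.256e+02 -1.000e-01  1.092e+02] Fway [-0.1  0.2  0. ] w 0.5 g 0.0
False
behind t 22.8 tcp in way mm [-1.095e+02  1.000e-01  9.200e+00] Fway [ 0.5  0.6 -0.2] w 0.8 g 0.0
still t 23.0 tcp in way mm [-1.096e+02  1.000e-01  9.100e+00] Fway [0.3 0.4 0.4] w 0.3 g 0.0
False
contact? t 24.2 tcp in way mm [-78.    0.    8.5] Fway [0.  0.2 0.3] w 0.2 g 0.0
```

Run:
```python
from h import *
print(robot.move_straight(way(-.028,.0085),rate=.01,guard=6)); rep('tight')
robot.sleep(.3); rep('settled')
```

```text
True
tight t 27.2 tcp in way mm [-48.   -0.1   7.2] Fway [-0.5  1.4  0.4] w 0.5 g 0.0
settled t 27.5 tcp in way mm [-48.8  -0.1   6.6] Fway [-0.4  1.  -0.4] w 0.9 g 0.0
```

Run:
```python
from h import *
for g in (9,15):
    print(g,robot.move_straight(way(-.036,.0085),rate=.004,guard=g)); rep('push'); robot.sleep(.2); rep('settled')
```

```text
9 True
push t 28.9 tcp in way mm [-47.9  -0.2   5.3] Fway [-0.1 -0.2  0.5] w 0.3 g 0.0
settled t 29.1 tcp in way mm [-48.5  -0.2   4.8] Fway [-0.7 -0.2 -0.8] w 0.2 g 0.0
15 True
push t 30.9 tcp in way mm [-47.8  -0.3   3.7] Fway [-0.3 -0.7 -0.6] w 0.6 g 0.0
settled t 31.1 tcp in way mm [-48.2  -0.4   3.2] Fway [ 0.7  0.5 -0.2] w 0.4 g 0.0
```

Run:
```python
from h import *
robot.move_straight(way(-.056,.0095),rate=.03); rep('back')
x=-.050
while x<-.040:
    hit=robot.move_straight(way(x,.0095),rate=.01,guard=17)
    s=status.state(); f=s["contact_force"]; fx=f[0]*np.cos(YW)+f[1]*np.sin(YW)
    rep(f'cmd {x*1000:.1f} {hit}')
    if hit or fx<-13.5 or s["t"]>45: break
    x+=.0004
```

```text
back t 31.6 tcp in way mm [-55.9   0.1   9.8] Fway [-0.9  0.1  0.2] w -0.2 g 0.0
cmd -50.0 False t 32.4 tcp in way mm [-50.   -0.    9.4] Fway [ 0.3 -0.9  0.5] w 0.6 g 0.0
cmd -49.6 False t 32.6 tcp in way mm [-49.6   0.    9.5] Fway [ 0.6 -0.5  0.4] w 0.5 g 0.0
cmd -49.2 False t 32.9 tcp in way mm [-49.2   0.    9.5] Fway [-0.1 -0.6 -0.3] w 0.3 g 0.0
cmd -48.8 False t 33.1 tcp in way mm [-48.8   0.    9.5] Fway [-0.2  0.8  0.6] w 0.5 g 0.0
cmd -48.4 False t 33.4 tcp in way mm [-48.4   0.    9.5] Fway [1.3 0.3 0.1] w 0.4 g 0.0
cmd -48.0 False t 33.6 tcp in way mm [-48.    0.    9.5] Fway [ 0.9 -0.2  0.1] w 0.2 g 0.0
cmd -47.6 False t 33.9 tcp in way mm [-47.7  -0.    9.4] Fway [ 0.3 -0.1  0.2] w 0.5 g 0.1
cmd -47.2 False t 34.1 tcp in way mm [-47.5  -0.    9.3] Fway [-1.3 -0.1  0.5] w 0.4 g 0.6
cmd -46.8 False t 34.4 tcp in way mm [-47.3  -0.    9.3] Fway [-1.9 -0.1  0.7] w 0.0 g 1.4
cmd -46.4 False t 34.6 tcp in way mm [-47.2  -0.    9.1] Fway [-5.7  0.4  2.4] w 0.7 g 2.4
cmd -46.0 False t 34.9 tcp in way mm [-47.1  -0.    9. ] Fway [-5.7 -0.3  2.5] w -0.1 g 3.0
cmd -45.6 False t 35
[... 207 characters left out ...]
-0.1   8.4] Fway [-9.  -0.   4.4] w 0.2 g 4.2
cmd -44.4 False t 35.9 tcp in way mm [-46.9  -0.1   8.3] Fway [-9.6  0.3  3.6] w 0.7 g 4.7
cmd -44.0 False t 36.1 tcp in way mm [-47.   -0.1   8. ] Fway [-10.1  -0.2   4.6] w 0.6 g 5.1
cmd -43.6 False t 36.4 tcp in way mm [-46.9  -0.1   7.9] Fway [-10.5   1.3   4.3] w 0.6 g 5.5
cmd -43.2 False t 36.6 tcp in way mm [-46.9  -0.1   7.7] Fway [-10.7  -0.2   5.5] w 0.7 g 5.9
cmd -42.8 False t 36.9 tcp in way mm [-46.8  -0.2   7.5] Fway [-12.7   1.2   5.3] w 0.6 g 6.3
cmd -42.4 False t 37.1 tcp in way mm [-46.8  -0.1   7.4] Fway [-13.3   0.3   6.1] w 0.2 g 6.7
cmd -42.0 False t 37.4 tcp in way mm [-46.8  -0.2   7.2] Fway [-14.3   0.5   6. ] w 0.3 g 7.1
```

Measured push is now 14.3 N and the rest has stopped advancing. I'll retreat, check where it lies, and then take the hand clear.

Run:
```python
from h import *
robot.move_straight(way(-.075,.012),rate=.03); robot.move_straight(way(-.14,.13),rate=.12); rep('clear')
robot.move_ptp(way(-.14,.22),down(YW)); im,W=look("w7")
c,k=np.cos(YW),np.sin(YW); rgb=im.astype(int); X=W[...,0]-HOME[0];Y=W[...,1]-HOME[1]
V=1000*np.stack([c*X+k*Y,-k*X+c*Y,W[...,2]-.06],-1)
red=(rgb[...,0]>1.8*rgb[...,1])&(rgb[...,0]>80)
m=red&(V[...,2]>68)&(V[...,2]<78)&(abs(V[...,1])<30)&(abs(V[...,0])<70)
print('block',cv2.minAreaRect(V[m][:,:2].astype(np.float32)))
t=(~red&(V[...,2]>72)&(V[...,2]<82)&(abs(V[...,1])<40)&(V[...,0]<70)&(V[...,0]>0))
P=V[t]; print('table',cv2.minAreaRect(P[:,:2].astype(np.float32)))
A=np.c_[P[:,:2],np.ones(len(P))]; print('tilt',np.linalg.lstsq(A,P[:,2],rcond=None)[0])
```

```text
clear t 39.9 tcp in way mm [-140.3   -0.   129.2] Fway [-0.1  0.1  0.7] w 0.2 g 0.0
block ((-18.48702049255371, 0.007779121398925781), (35.27599334716797, 23.422895431518555), 0.33137384057044983)
table ((19.052335739135742, 0.25304603576660156), (59.589324951171875, 1.2894395589828491), 89.74365997314453)
tilt [-1.35839478e+00  1.26756269e-03  1.02712697e+02]
```

View pics/w7.png

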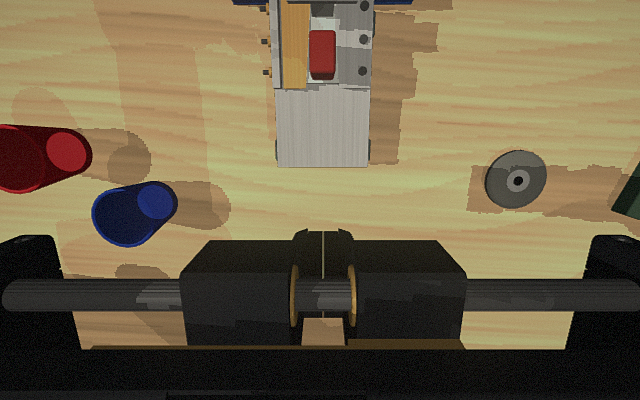

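The red block at (322,55) puts the rest about 1.5 mm past way_home. It is centred and square, the hand is clear and the glasses and disc are untouched.

```bash
python3 -c "
from plant import robot
print(robot.hand_in())"
```

```text
the job is handed in; nothing more can be done
None
```

The rest is seated in the way about 1.5 mm past way_home, pushed home with about 14 N and let go with the hand clear, and the job is handed in; no verdict came back, and I did not measure the wedging force it was left with.

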